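# Lock the grinding cup onto the seed mill

## Robot

A 6-joint arm with a two-finger parallel gripper is mounted at the origin on a cart in front of the work surface, level with it; the furniture and walls round the work are solid. World frame = base frame: x ahead of the robot, y to its left, z up, the work surface at z = 0. Lengths are in m, angles in rad, forces in N, time in s.
With the tool pointing down it reaches from about 0.275 to 0.75 m from the base axis. Payload 10.2 kg.
Tool frame: the origin (TCP) lies at the very end of the fingers, on their centre line; the grasp point (between the pads) lies arm.grip_depth behind it (arm.grip_depth is the distance from the TCP to the grasp point, in m); z points along the fingers, y is the line along which they close (so a half turn about z gives the same grasp; the last joint's range is limited). The gripper opens to 88 mm and grips with 3 to 60 N. Pads are 18 mm wide; open, the fingers measure 123 mm over their backs; the gripper's body (75 mm by 187 mm) begins 45 mm behind the grasp point.
Start: joints at [1.01, 0.313, 1.498, -0, 1.331, -0.223], TCP at [0.174, 0.495, 0.239] pointing down, gripper open.
Joint ranges: [-2.94, 2.94], [-0.97, 2.17], [0.19, 2.56], [-1.23, 4.37], [0.02, 3.11], [-2.88, 2.88]. Speed limits (rad/s): [2.39, 2.39, 3.01, 3.14, 3.14, 3.14].

## Interface

Orientations are given as a unit quaternion [x, y, z, w].
In Python, from plant import arm gives the robot as it stands.
- The arm moves only by the tool carry_out, never from a script. Its argument "plan" is a list of rows, each an object with "translation": the shift along the tool's x, y, z in cm, a list of three; "yaw": the turn about the tool's z in degrees; "claw": the opening, from -1 (shut) to 1 (fully open). A call has 1 to 5 rows; each row shifts and turns the commanded pose from where the row before left it, along the tool's axes as they then stand; what a row does not reach is not made up. A row lasts 1/8 s, in which the tool goes at most 62.5 mm and 10.7 degrees, less where a joint would pass 70% of its speed; a pose out of reach is approached as far as the arm can. A call with a gripper value outside its range is refused whole. The fingers move at their own pace and stop on an object; "force" is the grip in N (left out, the last holds). Time passes only in rows, so rows that do not move let the fingers close. It gives the time, the measured TCP pose, the force, the opening and the grip force at its end, in the units of the state.
- arm.get_obs(): the state, without advancing time (a new reading comes with each control period).
- arm.capture(name): name is "scene" or "top" or "wrist"; returns a dict with "frame" (480x640x3 uint8, red, green, blue), "fovy" (degrees; the focal length in pixels is half the picture's height over the tangent of half this angle, whatever the lens; pixels are square), "cx", "cy" (the principal point, pixels), "distortion" ([k1, k2, p1, p2, k3] as OpenCV has them; the pictures are not rectified), "R" (3x3) and "t" (3): a world point X has camera coordinates R X + t. Camera axes: x right, y down, z forward; pixel columns grow to the right and rows downward; lengths in m; the calibration is good to about 2 mm. A picture is of the moment at which its call begins. There is no depth.
- arm.close_job(): hands the job in; it is judged then, once.
The state is a dict: "time_s": time; "joints": joint angles; "dq": joint speeds; "joint_efforts": joint torques, N m; "tcp_pos": TCP position; "ee_rot": TCP orientation; "contact_force": force on the tool from outside, world axes, zero at the start; "ft_torque": the same for the moment, N m; "grip_width": finger opening in m; "grip_force": force on a finger pad.
Only numpy, scipy, OpenCV 4.12 (cv2) and the standard library are available. Lean on these libraries where they do the work, as an engineer would, in place of code of your own. Each camera call takes 0.05 s, during which the arm holds its last target. There are 200 camera calls.

## Task

Fit the steel grinding cup onto the seed mill: set it into the mount ring with the cup's red arrow at the red mark, press it down against the spring plate and turn it clockwise (seen from above) until the arrow stands at the green mark, all without forcing it; then let go so that it springs up and stays locked there, upright. Leave the jars, the beaker, the label roll and the pouch where they are.

Things in the scene. Friction and masses are not known exactly. Their poses are not given: they have to be found in the camera images.
- mill: White bench mill, fixed: housing 124 mm wide, 150 mm long, 60 mm high, with a steel mount ring on top (86 mm outer diameter, from 60 to 89 mm above the table). Origin on the table under the ring's axis; x points to its back (the front with switch and knob faces -x), z up.
- mount (a point): Centre of the ring's mouth, 89 mm above the table, axes as the mill's. The mouth is 51 mm wide with three unevenly spaced notches that let the cup's three lugs through in one orientation only (play 6 degrees each way, 1.5 mm sideways): the cup's arrow at the red mark.
- open_mark (a point): Red dot on the ring's top, 37.5 mm from its axis (red bars below it): where the arrow goes in; cup yaw = mill yaw + 0.96 rad (55 degrees). The cup lowered in here rests on the spring plate, its origin 71 mm above the table, and cannot turn until pressed down by 5 mm or more (8 mm at most); the lugs and the ring must not be strained beyond 120 N.
- lock_mark (a point): Green dot on the ring's top at the mill's front, 37.5 mm from its axis (green bars below it): where the arrow stands when locked, 55 degrees clockwise from the red dot, cup yaw = mill yaw, about 5 degrees short of a stop. Let go here, the cup springs up into its resting place (origin 70 to 71 mm above the table) and cannot turn back.
- plate (a joint): Spring plate in the mount: 0 when up, grows as it is pressed down, 0.008 m at most. Its spring pushes up with 7 N at 0 and 10.3 N at 0.008.
- cup: Grinding cup, 0.18 kg, 122 mm high, closed end up. Black foot 48 mm wide tapering to 40, three lugs on it out to radius 31 mm, 8 to 13 mm above its underside; steel body 65 mm wide; black cap 68 mm wide, top at 93 mm; on it a grey grip bar, 46 mm long (along x), 14 mm thick (y), from 93 to 122 mm, to pinch across its thickness. Origin: centre of the underside, z up; red arrow on the -x side.
- arrow (a point): Foot of the red arrow on the cup's side: 35 mm from the cup's axis on its -x side, 32 mm above the underside. The red line runs up the side to the cap's edge and along the same end of the grip bar's top.
- grip (a point): Point inside the cup's grip bar, on the cup's axis, 115 mm above the underside (93 mm is the cap, 122 mm the bar's top); axes as the cup's.
- seed_jar: Jar of seeds with a green lid, 95 mm in diameter, 137 mm high, loose; origin under its centre. To be left alone.
- salt_jar: Small jar with a black cap, 40 mm in diameter, 105 mm high, loose; origin under its centre. To be left alone.
- label_roll: Roll of white labels lying flat, 80 mm in diameter, 40 mm high, loose; origin under its centre. To be left alone.
- pouch: Sealed pouch of dried chips, 120x170x31 mm, lying flat, loose; origin under its centre. To be left alone.
- beaker: Empty green plastic beaker, 78 mm in diameter, 109 mm high, loose; origin under its centre. To be left alone.

How it is judged:
By the outcome, as a careful person would: the job done as asked, in the order asked, and still so for the second after the job is handed in, with the robot touching nothing.
It also fails if it takes over 64 s, if anything falls off the work surface, if the arm or the gripper's body presses on something with over 40 N, if the wrist force passes 120 N, or if a joint passes its speed limit or range.

## Working session

There is one attempt and no reset: what is moved stays moved. The work goes in short steps, Python scripts to look and compute and a tool call to move; the robot and the scene stay as the last step left them, time stands still between calls to the robot, and variables do not carry over. Pictures are saved under pics/ and viewed, at most 10 in all, crops included, and the job is handed in when it is done.

Besides the shell and the picture viewer there is one more tool, called after "Request:" by a JSON object that holds its "method" and its "body". carry_out: Moves the arm, as the interface text tells. Its arguments: {"type":"object","properties":{"plan":{"type":"array","items":{"type":"object","properties":{"translation":{"type":"array","items":{"type":"number"}},"yaw":{"type":"number"},"claw":{"type":"number"}}}},"force":{"type":"number"}},"required":["plan"]}

```bash
mkdir -p pics; python3 - <<'E'
from plant import arm
import cv2,numpy as np,pickle
d={}
for n in("scene","top"):
    c=arm.capture(n);d[n]=c;cv2.imwrite(f"pics/{n}0.png",c["frame"][:,:,::-1])
    print(n,c["fovy"],c["cx"],c["cy"],c["distortion"],(-np.array(c["R"]).T@c["t"]).round(3),np.round(c["R"],2).tolist())
pickle.dump(d,open("d0.pkl","wb"))
o=arm.get_obs();print(o,arm.grip_depth)
E
```

```text
scene 56.94001789256763 317.60079827174843 234.07329118809366 [0.0029854 0.        0.        0.        0.       ] [0.146 0.144 0.829] [[-0.3, -0.95, 0.01], [-0.81, 0.25, -0.54], [0.51, -0.17, -0.84]]
top 53.45383222144419 322.2895662508284 237.04728317161945 [-0.01806084  0.          0.          0.          0.        ] [ 4.470e-01 -1.000e-03  1.255e+00] [[0.03, -1.0, 0.0], [-0.99, -0.03, -0.1], [0.1, -0.0, -1.0]]
{'time_s': 0.1, 'joints': array([ 1.00960904e+00,  3.13393510e-01,  1.49831620e+00, -2.85607778e-05,
        1.33098867e+00, -2.23406432e-01]), 'dq': array([ 1.43723445e-03,  4.49226296e-04, -1.68592413e-03, -1.70130983e-03,
       -7.16562137e-05, -6.70965289e-04]), 'joint_efforts': array([ 3.41630395e-03, -4.02812862e+01, -2.52641988e+01,  6.95731491e-02,
        3.42406961e-02, -1.32499022e-04]), 'tcp_pos': array([0.17389217, 0.4951493 , 0.23823548]), 'ee_rot': array([ 1.68085292e-01,  9.85772301e-01, -5.16167827e-04, -1.98550392e-04]), 'contact_force': array([-0.00697105,  0.39956379,  0.45995978]), 'ft_torque': array([0.00271286, 0.03236267, 0.0095668 ]), 'grip_force': 0.0, 'grip_width': 0.08829777793767547} 0.0187
```

View pics/scene0.png

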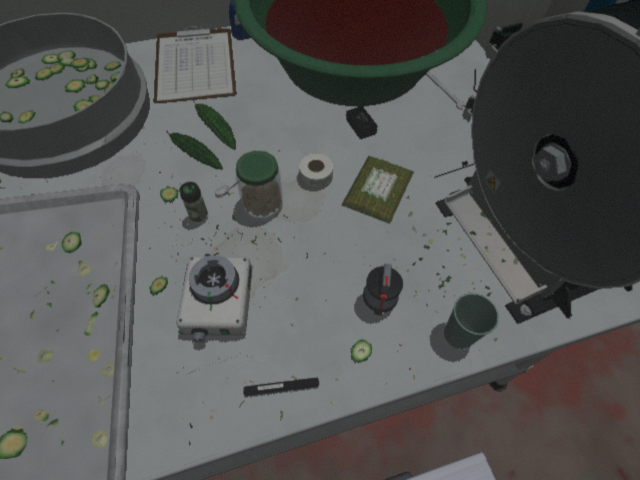

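View pics/top0.png

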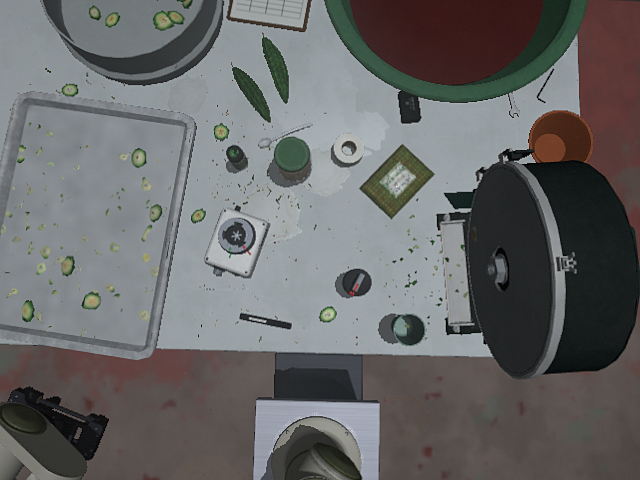

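The scene view shows the cup upright at about (382,290) and the mill at (213,285). In the top view they are at (353,283) and (238,238). Next I'll magnify both and measure colours.

```bash
cat > h.py <<'E'
import numpy as np,cv2
def K(c):
    f=240/np.tan(np.radians(c["fovy"]/2));return np.array([[f,0,c["cx"]],[0,f,c["cy"]],[0,0,1]])
def ray(c,uv):
    p=cv2.undistortPoints(np.array(uv,float).reshape(-1,1,2),K(c),np.array(c["distortion"])).reshape(-1,2)
    R=np.array(c["R"]);return -R.T@c["t"],np.c_[p,np.ones(len(p))]@R
def onz(c,uv,z):
    o,d=ray(c,uv);return o+d*((z-o[2])/d[:,2])[:,None]
def proj(c,X):
    R=np.array(c["R"]);return cv2.projectPoints(np.array(X,float).reshape(-1,3),cv2.Rodrigues(R)[0],np.array(c["t"],float),K(c),np.array(c["distortion"]))[0].reshape(-1,2)
def blobs(c,col,box,amin=3):
    x0,y0,x1,y1=box;f=c["frame"][y0:y1,x0:x1].astype(int);r,g,b=f[...,0],f[...,1],f[...,2]
    m={"red":(r>g*1.7)&(r>b*1.7)&(r>60),"green":(g>r*1.4)&(g>b*1.25)&(g>50)}[col].astype(np.uint8)
    n,l,s,ce=cv2.connectedComponentsWithStats(m)
    return [(int(s[i,4]),(ce[i]+[x0,y0]).round(2).tolist(),np.argwhere(l==i)[:,::-1]+[x0,y0]) for i in range(1,n) if s[i,4]>=amin]
E
python3 - <<'E'
from h import *;import pickle
d=pickle.load(open("d0.pkl","rb"))
B={"top":[(200,200,275,280),(325,260,385,305)],"scene":[(170,245,260,345),(350,255,415,320)]}
t=[]
for n in B:
    for b in B[n]:
        im=d[n]["frame"][b[1]:b[3],b[0]:b[2],::-1];t.append(cv2.resize(cv2.resize(im,None,fx=4,fy=4,interpolation=2),(400,300)) if 0 else cv2.copyMakeBorder(cv2.resize(im,None,fx=(s:=min(400/im.shape[1],300/im.shape[0])),fy=s,interpolation=2),0,300-int(round(im.shape[0]*s)),0,400-int(round(im.shape[1]*s)),0))
        for col in("red","green"):
            for a,c,p in blobs(d[n],col,b): print(n,b,col,a,c,p.min(0),p.max(0))
cv2.imwrite("pics/m0.png",np.vstack([np.hstack(t[:2]),np.hstack(t[2:])]))
E
```

```text
top (200, 200, 275, 280) red 4 [243.5, 246.5] [243 246] [244 247]
top (200, 200, 275, 280) red 4 [248.75, 252.5] [248 251] [250 254]
top (200, 200, 275, 280) green 11 [202.91, 215.09] [200 211] [204 220]
top (200, 200, 275, 280) green 6 [229.17, 249.17] [228 248] [230 251]
top (200, 200, 275, 280) green 7 [229.86, 254.86] [229 253] [231 257]
top (325, 260, 385, 305) red 14 [355.79, 287.0] [354 284] [358 290]
top (325, 260, 385, 305) red 17 [351.59, 293.06] [349 291] [354 295]
scene (170, 245, 260, 345) red 8 [226.5, 285.0] [225 284] [228 286]
scene (170, 245, 260, 345) red 6 [234.83, 296.0] [233 295] [237 297]
scene (170, 245, 260, 345) green 7 [208.71, 293.0] [208 292] [210 294]
scene (170, 245, 260, 345) green 10 [209.1, 297.9] [207 297] [211 299]
scene (170, 245, 260, 345) green 9 [210.56, 306.67] [210 304] [211 309]
scene (170, 245, 260, 345) green 10 [224.5, 332.2] [223 331] [226 333]
scene (350, 255, 415, 320) red 22 [386.14, 280.64] [385 276] [387 284]
scene (350, 255, 415, 320) red 34 [383.24, 296.15] [380 293] [386 301]
```

View pics/m0.png

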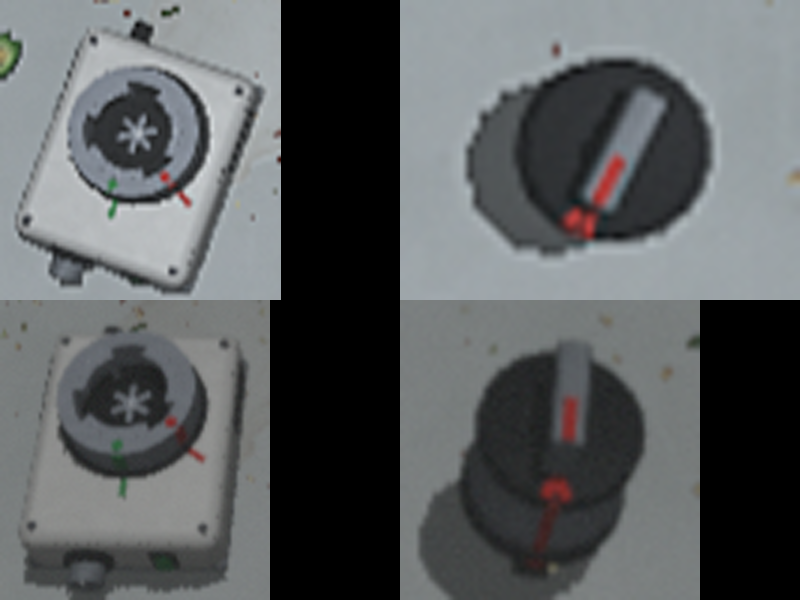

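The crops show the ring with its red and green dots, the star of the plate, and the cup's bar with red on its front end. Now casting rays.

```bash
python3 - <<'E'
from h import *;import pickle
d=pickle.load(open("d0.pkl","rb"))
def tri(a,b):
    A=[];y=[]
    for n,uv in(("top",a),("scene",b)):
        o,v=ray(d[n],uv);v=v[0]/np.linalg.norm(v);P=np.eye(3)-np.outer(v,v);A.append(P);y.append(P@o)
    return np.linalg.lstsq(np.vstack(A),np.hstack(y),rcond=None)[0]
print("star",tri((236.5,235.5),(213.7,279)))
print("red3d",tri((243.5,246.5),(226.5,285)),"green3d",tri((229.17,249.17),(208.7,293)))
for n,r,g in(("top",(243.5,246.5),(229.17,249.17)),("scene",(226.5,285),(208.8,292.9))):
    r=onz(d[n],r,.089)[0,:2];g=onz(d[n],g,.089)[0,:2]
    # centre: dots at 37.5 mm, 55 deg apart
    m=(r+g)/2;u=(r-g);L=np.linalg.norm(u);u/=L
    for s in(1,-1):
        c=m+s*.0375*np.cos(np.radians(27.5))*np.array([-u[1],u[0]])
        print(n,"chord",L,"(.0346) c",c,"yaw",np.arctan2(*(c-g)[::-1]))
# outlines
for n,b in(("top",(325,260,385,305)),("scene",(350,255,415,320))):
    c=d[n];f=c["frame"][b[1]:b[3],b[0]:b[2]].astype(int)
    dark=(f.max(2)<75).astype(np.uint8)
    hsv=f.max(2)-f.min(2); 
    k=max(cv2.findContours(dark,0,1)[0],key=cv2.contourArea)
    inside=cv2.drawContours(np.zeros_like(dark),[cv2.convexHull(k)],-1,1,-1)
    bar=((f.max(2)>95)&(inside>0)).astype(np.uint8)
    q=[x for x in cv2.findContours(bar,0,1)[0] if cv2.contourArea(x)>8]
    for x in q:
        p=(x.reshape(-1,2)+[b[0],b[1]]).astype(float);w=onz(c,p,.122)[:,:2]
        rc=cv2.minAreaRect((w*1000).astype(np.float32));print(n,"bar",len(p),rc)
    for a,ce,_ in blobs(c,"red",b): print(n,"red",ce,onz(c,ce,.122)[0],onz(c,ce,.093)[0])
E
```

```text
star [0.56301967 0.2122869  0.07101867]
red3d [0.53464966 0.19063768 0.08807206] green3d [0.52688787 0.22467062 0.09083734]
top chord 0.03565947109627048 (.0346) c [0.56339762 0.21516728] yaw -0.27978887702777544
top chord 0.03565947109627048 (.0346) c [0.49836485 0.20115222] yaw -2.437281030002292
scene chord 0.03434695339795646 (.0346) c [0.56365632 0.21329564] yaw -0.29304732199465017
scene chord 0.03434695339795646 (.0346) c [0.49824802 0.20115319] yaw -2.481442828057471
top bar 38 ((455.5343933105469, -89.91709899902344), (11.610023498535156, 43.415374755859375), 64.5005874633789)
top red [355.79, 287.0] [ 0.44332931 -0.08419682  0.122     ] [ 0.44322457 -0.08633277  0.093     ]
top red [351.59, 293.06] [ 0.42882631 -0.07455941  0.122     ] [ 0.42835031 -0.07644865  0.093     ]
scene bar 14 ((417.2884216308594, -68.5365982055664), (8.872652053833008, 5.684286594390869), 73.00914764404297)
scene bar 29 ((440.7680358886719, -39.04039764404297), (4.053579807281494, 29.652992248535156), 48.13727569580078)
scene bar 39 ((451.9638366699219, -89.09358978271484), (7.3667826652526855, 35.305137634277344), 62.175743103027344)
scene red [386.14, 280.64] [ 0.44261614 -0.08391066  0.122     ] [ 0.45477442 -0.09326881  0.093     ]
scene red [383.24, 296.15] [ 0.41622303 -0.06779274  0.122     ] [ 0.42729887 -0.07648986  0.093     ]
```

Request:
{"method": "carry_out", "body": {"plan": [{"translation": [-3.8, -3.8, 0], "yaw": 0, "claw": 1}, {"translation": [-3.8, -3.8, 0], "yaw": 0, "claw": 1}, {"translation": [-3.8, -3.8, 0], "yaw": 0, "claw": 1}, {"translation": [-3.8, -3.8, 0], "yaw": 0, "claw": 1}, {"translation": [-3.8, -3.8, 0], "yaw": 0, "claw": 1}]}}

```text
time_s: 0.72
tcp_pos: [0.2906, 0.2515, 0.2386]
ee_rot: [0.168, 0.986, -0.0, 0.0]
contact_force: [0.5, 0.5, -0.0]
grip_width: 0.0883
grip_force: 0.0
```

Request:
{"method": "carry_out", "body": {"plan": [{"translation": [-3.8, -3.8, 0], "yaw": 0, "claw": 1}, {"translation": [-3.8, -3.8, 0], "yaw": 0, "claw": 1}, {"translation": [-3.8, -3.8, 0], "yaw": 0, "claw": 1}, {"translation": [-3.8, -3.8, 0], "yaw": 0, "claw": 1}, {"translation": [-3.8, -3.8, 0], "yaw": 0, "claw": 1}]}}

```text
time_s: 1.35
tcp_pos: [0.407, 0.0091, 0.2387]
ee_rot: [0.168, 0.986, 0.0, 0.0]
contact_force: [0.3, 0.7, -0.5]
grip_width: 0.0881
grip_force: 0.0
```

Request:
{"method": "carry_out", "body": {"plan": [{"translation": [-3.8, -3.8, 0], "yaw": 0, "claw": 1}, {"translation": [-3.8, -3.8, 0], "yaw": 0, "claw": 1}, {"translation": [0, 0, 0], "yaw": 7, "claw": 1}, {"translation": [0, 0, 0], "yaw": 0, "claw": 1}, {"translation": [0, 0, 0], "yaw": 0, "claw": 1}]}}

```text
time_s: 1.98
tcp_pos: [0.4529, -0.0856, 0.2387]
ee_rot: [0.227, 0.974, 0.0, -0.0]
contact_force: [-0.4, 0.4, 0.5]
grip_width: 0.088
grip_force: 0.0
```

```bash
cat >> h.py <<'E'
from scipy.spatial.transform import Rotation as Ro
def togo(o,target,yaw):
    R=Ro.from_quat(o["ee_rot"]).as_matrix();psi=np.degrees(np.arctan2(R[1,0],R[0,0]))
    dy=-((yaw-psi+90)%180-90)
    print("t",round(o["time_s"],2),"tcp",o["tcp_pos"].round(4),"psi",psi.round(2),"tilt",np.degrees(np.arccos(-R[2,2])).round(2),"F",o["contact_force"].round(1),"Tz",o["ft_torque"].round(2),"w",round(o["grip_width"],4),"gf",round(float(o["grip_force"]),1),"q6",o["joints"][5].round(2))
    print("tool move cm",(R.T@(np.array(target)-o["tcp_pos"])*100).round(2),"yaw",round(dy,2))
E
python3 - <<'E'
from h import *
from plant import arm
togo(arm.get_obs(),(.455,-.09,.0963),-26.5)
c=arm.capture("wrist");cv2.imwrite("pics/w1.png",c["frame"][:,:,::-1])
import pickle;pickle.dump(c,open("w1.pkl","wb"))
print((-np.array(c["R"]).T@c["t"]).round(3),proj(c,[(.455,-.09,.122),(.455-.0206,-.09+.0103,.122)]))
E
```

```text
t 1.98 tcp [ 0.4529 -0.0856  0.2387] psi 153.81 tilt 0.01 F [-0.4  0.4  0.5] Tz [-0.05  0.03  0.01] w 0.088 gf 0.0 q6 -1.56
tool move cm [-0.38 -0.31 14.24] yaw 0.31
[ 0.379 -0.049  0.384] [[308.40785801 239.39491518]
 [308.47037985 207.28896771]]
```

View pics/w1.png

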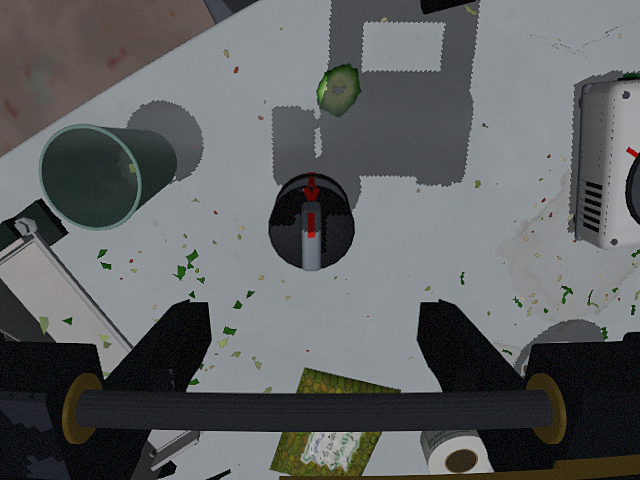

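The wrist view shows the bar upright in the picture, from (311,203) to (311,270), close to the prediction. I'll refine from its edges.

```bash
python3 - <<'E'
from h import *
from plant import arm
import pickle;c=pickle.load(open("w1.pkl","rb"));f=c["frame"].astype(int)
w0=[]
for y in range(206,268,6):
    x=np.arange(285,340);m=(f[y,285:340].max(1)>90);xs=x[m&(abs(x-311)<16)]
    print(y,xs.min() if len(xs) else 0,xs.max() if len(xs) else 0,end="; ")
m=np.zeros(f.shape[:2],np.uint8);m[198:274,295:328]=(f[198:274,295:328].max(2)>90);
k=max(cv2.findContours(m,0,1)[0],key=cv2.contourArea).reshape(-1,2)
print(k.min(0),k.max(0));w=onz(c,k,.122)[:,:2]*1000
print(cv2.minAreaRect(w.astype(np.float32)))
b=blobs(c,"red",(290,170,335,245))
for a,ce,_ in b:print(a,ce,onz(c,ce,.122)[0])
E
```

```text
206 0 0; 212 0 0; 218 0 0; 224 0 0; 230 303 303; 236 302 319; 242 302 318; 248 302 319; 254 303 319; 260 303 318; 266 303 318; [295 229] [327 273]
((463.8171691894531, -92.37877655029297), (23.073375701904297, 33.104698181152344), 63.768375396728516)
199 [310.59, 190.06] [ 0.42439488 -0.07313195  0.122     ]
191 [310.63, 224.58] [ 0.44602846 -0.0838194   0.122     ]
```

```bash
python3 - <<'E'
from h import *
from plant import arm
import pickle;c=pickle.load(open("w1.pkl","rb"));f=c["frame"].astype(int)
g=f[:,306:316].max(2).mean(1);print([(y,int(g[y])) for y in list(range(198,210))+list(range(264,276))])
a,b=onz(c,[(310.8,204),(310.6,270)],.122);print(a,b,np.linalg.norm(a-b),(a+b)/2,np.degrees(np.arctan2(*(b-a)[1::-1])))
m=(a+b)/2
togo(arm.get_obs(),(m[0],m[1],.0963),np.degrees(np.arctan2(*(b-a)[1::-1])))
E
```

```text
[(198, 74), (199, 71), (200, 50), (201, 27), (202, 38), (203, 45), (204, 43), (205, 41), (206, 42), (207, 41), (208, 42), (209, 44), (264, 120), (265, 121), (266, 119), (267, 119), (268, 121), (269, 110), (270, 99), (271, 141), (272, 152), (273, 150), (274, 149), (275, 149)]
[ 0.43304742 -0.07725929  0.122     ] [ 0.47643758 -0.09891256  0.122     ] 0.04849299409633894 [ 0.4547425  -0.08808593  0.122     ] -26.52087446255679
t 2.02 tcp [ 0.453  -0.0855  0.2388] psi 153.79 tilt 0.0 F [ 0.4  0.1 -0.4] Tz [ 0.   -0.01 -0.04] w 0.0883 gf 0.0 q6 -1.56
tool move cm [-0.27 -0.15 14.25] yaw 0.32
```

Request:
{"method": "carry_out", "body": {"plan": [{"translation": [-0.35, -0.2, 3.2], "yaw": 0.3, "claw": 1}, {"translation": [0, 0, 3.5], "yaw": 0, "claw": 1}, {"translation": [0, 0, 3.5], "yaw": 0, "claw": 1}, {"translation": [0, 0, 2.5], "yaw": 0, "claw": 1}, {"translation": [0, 0, 1.5], "yaw": 0, "claw": 1}]}}

```text
time_s: 2.65
tcp_pos: [0.455, -0.0887, 0.0957]
ee_rot: [0.229, 0.973, 0.0, -0.001]
contact_force: [0.5, -0.8, 1.3]
grip_width: 0.0881
grip_force: 0.0
```

Request:
{"method": "carry_out", "body": {"plan": [{"translation": [0, 0, 0], "yaw": 0, "claw": 0.2}, {"translation": [0, 0, 0], "yaw": 0, "claw": -0.4}, {"translation": [0, 0, 0], "yaw": 0, "claw": -1}, {"translation": [0, 0, 0], "yaw": 0, "claw": -1}, {"translation": [0, 0, 0], "yaw": 0, "claw": -1}], "force": 40}}

```text
time_s: 3.28
tcp_pos: [0.4554, -0.0894, 0.0969]
ee_rot: [0.23, 0.973, -0.0, 0.0]
contact_force: [-0.1, 0.8, -0.0]
grip_width: 0.0403
grip_force: 0.0
```

Request:
{"method": "carry_out", "body": {"plan": [{"translation": [0, 0, 0], "yaw": 0, "claw": -1}, {"translation": [0, 0, 0], "yaw": 0, "claw": -1}, {"translation": [0, 0, 0], "yaw": 0, "claw": -1}]}}

```text
time_s: 3.65
tcp_pos: [0.4554, -0.0894, 0.0967]
ee_rot: [0.231, 0.973, -0.0, 0.0]
contact_force: [0.5, 0.9, 0.2]
grip_width: 0.0138
grip_force: 40.0
```

Request:
{"method": "carry_out", "body": {"plan": [{"translation": [0, 0, -1.5], "yaw": 0, "claw": -1}, {"translation": [0, 0, -3.5], "yaw": 0, "claw": -1}, {"translation": [0, 0, -4], "yaw": 0, "claw": -1}, {"translation": [0, 0, -4], "yaw": 0, "claw": -1}, {"translation": [0, 0, -1], "yaw": 0, "claw": -1}]}}

```text
time_s: 4.28
tcp_pos: [0.4559, -0.0896, 0.2382]
ee_rot: [0.23, 0.973, -0.0, 0.002]
contact_force: [-1.1, -0.9, -2.7]
grip_width: 0.0138
grip_force: 40.0
```

```bash
python3 - <<'E'
from h import *
from plant import arm
o=arm.get_obs();togo(o,(.5635,.2135,.232),38.4)
c=arm.capture("wrist");cv2.imwrite("pics/w2.png",c["frame"][:,:,::-1])
import pickle;pickle.dump((c,o),open("w2.pkl","wb"))
R=Ro.from_quat(o["ee_rot"]).as_matrix();p=o["tcp_pos"]+R[:,2]*(.0187-.115+.122-.014)*0
# bar ends on top at 122 (7 mm above grasp point)
g=o["tcp_pos"]-R[:,2]*.0187
for n,h in(("top",.007),("cap",-.022)):
    print(n,proj(c,[g+R@np.array([x,0,-h]) for x in(-.034,-.023,0,.023,.034)]).round(1).tolist())
for b in blobs(c,"red",(250,200,400,480)):print(b[:2],b[2].min(0),b[2].max(0))
E
```

```text
t 4.28 tcp [ 0.4559 -0.0896  0.2382] psi 153.35 tilt 0.18 F [-1.1 -0.9 -2.7] Tz [-0.03 -0.01 -0.03] w 0.0138 gf 40.0 q6 -1.55
tool move cm [ 3.97 31.91  0.61] yaw -65.05
top [[312.4, 427.9], [312.4, 405.5], [312.3, 354.3], [312.1, 296.4], [312.1, 266.1]]
cap [[312.6, 380.1], [312.5, 359.9], [312.4, 314.4], [312.4, 264.2], [312.3, 238.5]]
(42, [313.5, 205.24]) [307 204] [320 207]
(335, [313.45, 227.89]) [306 212] [320 241]
(491, [313.35, 254.75]) [298 243] [328 268]
(667, [313.38, 326.7]) [306 304] [320 350]
```

View pics/w2.png

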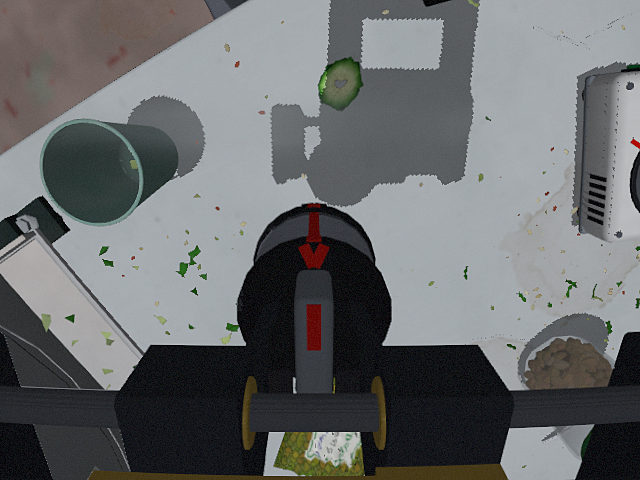

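The cup hangs straight in the grip, with its red end towards tool +x: arrow at (313,243-268), bar red at (313,304-350). I'll check where the bar's front edge and the cap's edge fall, to get the offset along x.

```bash
python3 - <<'E'
from h import *
import pickle;c,o=pickle.load(open("w2.pkl","rb"));f=c["frame"].astype(int)
g=f[:,308:319].sum(2).mean(1);print([(y,int(g[y])) for y in range(262,312)])
# front rim of cap vs body: row where the cap starts beside the arrow
for x in(285,292,335,342): print(x,[(y,int(f[y,x].sum())) for y in range(236,262,2)])
d=f.max(2)<60
for y in range(290,336,8):
    r=np.flatnonzero(d[y,200:430])+200;print(y,r.min(),r.max(),(r.min()+r.max())/2)
E
```

```text
[(262, 115), (263, 121), (264, 113), (265, 114), (266, 116), (267, 97), (268, 59), (269, 54), (270, 130), (271, 153), (272, 144), (273, 145), (274, 143), (275, 146), (276, 145), (277, 142), (278, 148), (279, 144), (280, 149), (281, 147), (282, 146), (283, 147), (284, 146), (285, 146), (286, 144), (287, 150), (288, 148), (289, 150), (290, 149), (291, 146), (292, 147), (293, 148), (294, 151), (295, 145), (296, 151), (297, 153), (298, 158), (299, 168), (300, 177), (301, 182), (302, 185), (303, 194), (304, 130), (305, 105), (306, 115), (307, 116), (308, 116), (309, 120), (310, 113), (311, 116)]
285 [(236, 188), (238, 165), (240, 180), (242, 44), (244, 23), (246, 6), (248, 22), (250, 21), (252, 25), (254, 8), (256, 26), (258, 32), (260, 11)]
292 [(236, 184), (238, 190), (240, 42), (242, 72), (244, 32), (246, 46), (248, 31), (250, 33), (252, 51), (254, 52), (256, 47), (258, 22), (260, 39)]
335 [(236, 172), (238, 184), (240, 60), (242, 30), (244, 69), (246, 24), (248, 12), (250, 64), (252, 45), (254, 47), (256, 38), (258, 65), (260, 26)]
342 [(236, 172), (238, 173), (240, 194), (242, 21), (244, 1), (246, 47), (248, 42), (250, 50), (252, 27), (254, 46), (256, 39), (258, 51), (260, 41)]
290 241 387 314.0
298 238 390 314.0
306 237 390 313.5
314 237 390 313.5
322 238 389 313.5
330 241 387 314.0
```

Request:
{"method": "carry_out", "body": {"plan": [{"translation": [0.7, 5.3, 0], "yaw": 0, "claw": -1}, {"translation": [0.7, 5.3, 0], "yaw": 0, "claw": -1}, {"translation": [0.7, 5.3, 0], "yaw": 0, "claw": -1}, {"translation": [0.7, 5.3, 0], "yaw": 0, "claw": -1}, {"translation": [0.7, 5.3, 0], "yaw": 0, "claw": -1}]}}

```text
time_s: 4.95
tcp_pos: [0.5428, 0.1649, 0.2343]
ee_rot: [0.23, 0.973, -0.001, -0.002]
contact_force: [0.7, -0.9, -2.4]
grip_width: 0.0134
grip_force: 40.0
```

Request:
{"method": "carry_out", "body": {"plan": [{"translation": [0.5, 5.3, 0], "yaw": 0, "claw": -1}, {"translation": [0, 0, 0], "yaw": -9, "claw": -1}, {"translation": [0, 0, 0], "yaw": -10, "claw": -1}, {"translation": [0, 0, 0], "yaw": -10, "claw": -1}, {"translation": [0, 0, 0], "yaw": -10, "claw": -1}]}}

```text
time_s: 5.58
tcp_pos: [0.5618, 0.2127, 0.2341]
ee_rot: [-0.11, 0.994, -0.0, -0.002]
contact_force: [0.3, -0.2, -2.0]
grip_width: 0.0137
grip_force: 40.0
```

Request:
{"method": "carry_out", "body": {"plan": [{"translation": [0, 0, 0], "yaw": -10, "claw": -1}, {"translation": [0, 0, 0], "yaw": -10, "claw": -1}, {"translation": [0, 0, 0], "yaw": -6, "claw": -1}, {"translation": [0, 0, 0], "yaw": 0, "claw": -1}, {"translation": [0, 0, 0], "yaw": 0, "claw": -1}]}}

```text
time_s: 6.2
tcp_pos: [0.562, 0.2127, 0.2355]
ee_rot: [-0.327, 0.945, 0.0, -0.001]
contact_force: [0.3, 1.1, -2.8]
grip_width: 0.0139
grip_force: 40.0
```

```bash
python3 - <<'E'
from h import *
from plant import arm
o=arm.get_obs();togo(o,(.5626,.2128,.232),38.4)
t=[]
d={"o":o}
for n in("wrist","scene","top"):
    c=d[n]=arm.capture(n);t.append(c["frame"][:,:,::-1])
import pickle;pickle.dump(d,open("w3.pkl","wb"))
a=cv2.resize(t[0],(800,600))[100:420,200:600] if 0 else t[0][60:460,100:540]
b=cv2.resize(t[1][190:350,150:270],None,fx=2.5,fy=2.5)
cv2.imwrite("pics/m3.png",np.hstack([a,b[:400]]))
R=Ro.from_quat(o["ee_rot"]).as_matrix()
for n in("wrist","scene"):print(n,blobs and [(a,ce) for a,ce,_ in blobs(d[n],"red",(100,60,540,480) if n=="wrist" else(150,190,270,350))],[(a,ce) for a,ce,_ in blobs(d[n],"green",(100,60,540,480) if n=="wrist" else(150,190,270,350),6)])
E
```

```text
t 6.2 tcp [0.562  0.2127 0.2355] psi -141.77 tilt 0.1 F [ 0.3  1.1 -2.8] Tz [ 0.09  0.   -0.07] w 0.0139 gf 40.0 q6 -2.07
tool move cm [-0.05 -0.03  0.35] yaw -0.17
wrist [(61, [314.46, 155.11]), (12, [235.33, 155.75]), (7, [468.57, 160.14]), (44, [314.16, 169.14]), (64, [313.98, 179.25]), (65, [313.49, 205.06]), (346, [313.5, 228.04]), (500, [313.35, 254.63]), (8, [202.62, 285.25]), (5, [239.2, 289.6]), (11, [135.09, 303.82]), (655, [313.4, 326.28])] [(13, [128.85, 102.77]), (7, [121.0, 108.14]), (45, [137.69, 183.04]), (67, [366.48, 183.22]), (18, [359.44, 194.83]), (63, [354.16, 201.21]), (14, [147.43, 218.29]), (63, [173.54, 227.33]), (6, [186.0, 252.67]), (6, [180.5, 256.5]), (17, [247.53, 267.24]), (12, [206.58, 273.17]), (49, [164.24, 294.73]), (27, [201.63, 305.74]), (11, [132.45, 334.91]), (20, [502.75, 337.8]), (6, [131.5, 341.0]), (12, [100.67, 386.17]), (650, [110.11, 450.09])]
scene [] []
```

View pics/m3.png

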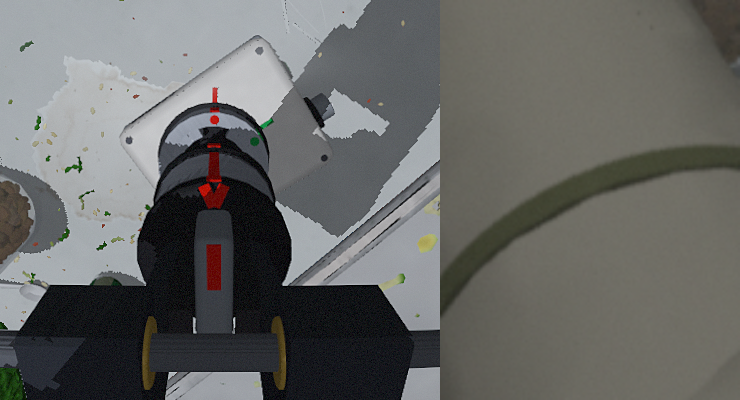

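The wrist view shows the arrow (313,205-255) in line with the red dot (314,179), and the green dot at (354,201). The scene view is blocked by the arm. Next, the ring's centre from the same camera.

```bash
python3 - <<'E'
from h import *
import pickle;d=pickle.load(open("w3.pkl","rb"));c=d["wrist"];o=d["o"]
r,g=onz(c,[(313.98,179.25),(354.16,201.21)],.089)[:,:2]
u=r-g;L=np.linalg.norm(u);u/=L
m=(r+g)/2+.0375*np.cos(np.radians(27.5))*np.array([-u[1],u[0]])
print("chord",L,"c",m,"yaw",np.degrees(np.arctan2(*(m-g)[::-1])),np.degrees(np.arctan2(*(m-r)[::-1])))
R=Ro.from_quat(o["ee_rot"]).as_matrix();gp=o["tcp_pos"]-R[:,2]*.0187
# cup points by wrist: bar's lower front edge (313.5,270) z=93, arrow foot (313.5,204.5) 35mm at 32mm
for uv,h,x in(((313.4,270),.093,23),((313.4,204.5),.032,35)):
    w=onz(c,uv,gp[2]-.115+h)[0]; q=R.T@(w-gp);print("tool frame mm",q[:2]*1000,"-> cup centre x",q[0]*1000-x, "y",q[1]*1000)
q=R.T@(np.r_[m,.1]-gp);print("mill centre in tool frame mm",q[:2]*1000)
t=d["top"]["frame"]
E
```

```text
chord 0.03462042106550045 c [0.56601881 0.2131816 ] yaw -17.98790830895341 36.99755574462571
tool frame mm [21.03769878 -1.6773072 ] -> cup centre x -1.9623012170480152 y -1.6773072036174042
tool frame mm [34.00826129 -1.75183317] -> cup centre x -0.9917387067977472 y -1.7518331730039898
mill centre in tool frame mm [-3.60356071 -2.22946803]
```

Request:
{"method": "carry_out", "body": {"plan": [{"translation": [-0.2, -0.05, 0], "yaw": 0.3, "claw": -1}, {"translation": [0, 0, 2], "yaw": 0, "claw": -1}, {"translation": [0, 0, 2], "yaw": 0, "claw": -1}, {"translation": [0, 0, 0.6], "yaw": 0, "claw": -1}, {"translation": [0, 0, 0], "yaw": 0, "claw": -1}]}}

```text
time_s: 6.98
tcp_pos: [0.5643, 0.2136, 0.1909]
ee_rot: [-0.326, 0.945, -0.0, 0.0]
contact_force: [-0.3, 0.2, -1.8]
grip_width: 0.0134
grip_force: 40.0
```

```bash
python3 - <<'E'
from h import *
from plant import arm
o=arm.get_obs();togo(o,(.5636,.2140,.1677),37.8)
c=arm.capture("wrist");cv2.imwrite("pics/w4.png",cv2.resize(c["frame"][120:360,180:440,::-1],None,fx=2.5,fy=2.5)[:600])
for n in("red","green"):print(n,[(a,ce,p.min(0).tolist(),p.max(0).tolist()) for a,ce,p in blobs(c,n,(220,120,420,300),15)])
r=[ce for a,ce,p in blobs(c,"red",(300,120,330,240),15)];print(onz(c,r,.089))
E
```

```text
t 6.97 tcp [0.5643 0.2136 0.1909] psi -141.97 tilt 0.01 F [-0.3  0.2 -1.8] Tz [ 0.07 -0.01 -0.01] w 0.0134 gf 40.0 q6 -2.07
tool move cm [0.03 0.07 2.32] yaw 0.23
red [(92, [315.23, 157.92], [313, 150], [318, 166]), (17, [225.88, 158.59], [223, 157], [229, 160]), (64, [315.16, 175.53], [310, 173], [320, 178]), (92, [315.13, 187.05], [310, 182], [320, 192]), (65, [313.49, 205.06], [307, 203], [320, 207]), (346, [313.36, 227.93], [306, 212], [320, 242]), (497, [313.34, 254.66], [298, 243], [328, 268])]
green [(88, [375.42, 190.69], [368, 185], [383, 197]), (30, [367.47, 203.73], [363, 197], [372, 211]), (85, [362.22, 212.35], [357, 208], [367, 217]), (15, [240.67, 282.47], [239, 281], [243, 284])]
[[0.52160506 0.17946523 0.089     ]
 [0.53023235 0.18616753 0.089     ]
 [0.53599058 0.19065372 0.089     ]
 [0.54582622 0.19702104 0.089     ]
 [0.55718393 0.20581082 0.089     ]]
```

View pics/w4.png

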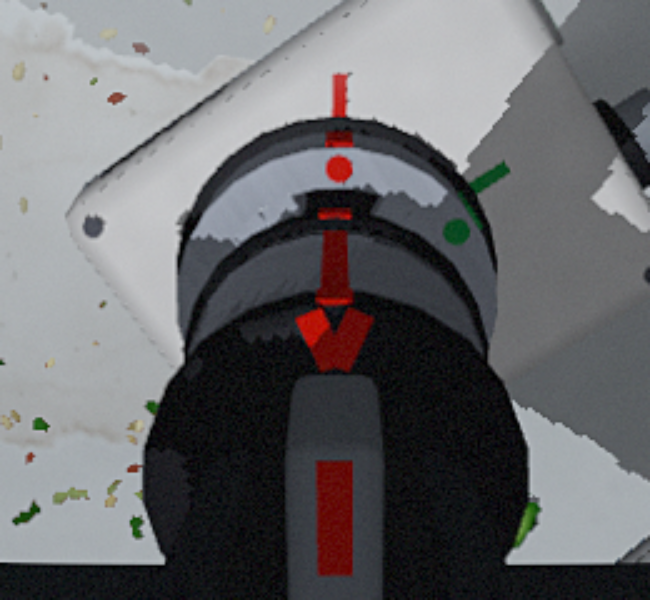

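The arrow stands right in front of the red dot (315,187), and the dark notch is below it. I'll recompute the offset here, where it matters.

```bash
python3 - <<'E'
from h import *
from plant import arm
c=arm.capture("wrist");o=arm.get_obs()
r,g=onz(c,[(315.13,187.05),(362.22,212.35)],.089)[:,:2]
u=r-g;L=np.linalg.norm(u);u/=L
m=(r+g)/2+.0375*np.cos(np.radians(27.5))*np.array([-u[1],u[0]])
print("chord",L,"c",m,"yaw red",np.degrees(np.arctan2(*(m-r)[::-1])))
R=Ro.from_quat(o["ee_rot"]).as_matrix();gp=o["tcp_pos"]-R[:,2]*.0187
for uv,h,x in(((313.4,270),.093,23),((313.4,204.5),.032,35)):
    q=R.T@(onz(c,uv,gp[2]-.115+h)[0]-gp);print("cup x",q[0]*1000-x,"y",q[1]*1000)
print("mill in tool mm",(R.T@(np.r_[m,.1]-gp))[:2]*1000)
E
```

```text
chord 0.0346732190308489 c [0.5662368  0.21340382] yaw red 37.1399355590092
cup x -1.812990204579073 y -1.6658449400402915
cup x -0.8558699461223256 y -1.7296244357706374
mill in tool mm [-1.04377814 -1.27442399]
```

Request:
{"method": "carry_out", "body": {"plan": [{"translation": [0.03, 0.03, 0.4], "yaw": 0.5, "claw": -1}, {"translation": [0, 0, 0.4], "yaw": 0, "claw": -1}, {"translation": [0, 0, 0.4], "yaw": 0, "claw": -1}, {"translation": [0, 0, 0.2], "yaw": 0, "claw": -1}, {"translation": [0, 0, 0], "yaw": 0, "claw": -1}]}}

```text
time_s: 7.7
tcp_pos: [0.5637, 0.2137, 0.1766]
ee_rot: [-0.322, 0.947, 0.0, -0.0]
contact_force: [-0.7, 1.0, -2.5]
grip_width: 0.0139
grip_force: 40.0
```

Request:
{"method": "carry_out", "body": {"plan": [{"translation": [0, 0, 0.2], "yaw": 0, "claw": -1}, {"translation": [0, 0, 0.2], "yaw": 0, "claw": -1}, {"translation": [0, 0, 0.2], "yaw": 0, "claw": -1}, {"translation": [0, 0, 0.1], "yaw": 0, "claw": -1}, {"translation": [0, 0, 0], "yaw": 0, "claw": -1}]}}

```text
time_s: 8.32
tcp_pos: [0.5637, 0.2137, 0.1696]
ee_rot: [-0.322, 0.947, 0.0, -0.0]
contact_force: [-0.1, 0.2, -2.1]
grip_width: 0.0136
grip_force: 40.0
```

Request:
{"method": "carry_out", "body": {"plan": [{"translation": [0, 0, 0.1], "yaw": 0, "claw": -1}, {"translation": [0, 0, 0.1], "yaw": 0, "claw": -1}, {"translation": [0, 0, 0.1], "yaw": 0, "claw": -1}, {"translation": [0, 0, 0.1], "yaw": 0, "claw": -1}, {"translation": [0, 0, 0], "yaw": 0, "claw": -1}]}}

```text
time_s: 8.95
tcp_pos: [0.5639, 0.2137, 0.1662]
ee_rot: [-0.322, 0.947, -0.0, 0.0]
contact_force: [-1.4, 0.6, 5.2]
grip_width: 0.0135
grip_force: 40.0
```

Request:
{"method": "carry_out", "body": {"plan": [{"translation": [0, 0, 0.1], "yaw": 0, "claw": -1}, {"translation": [0, 0, 0.1], "yaw": 0, "claw": -1}, {"translation": [0, 0, 0.1], "yaw": 0, "claw": -1}, {"translation": [0, 0, 0.1], "yaw": 0, "claw": -1}, {"translation": [0, 0, 0], "yaw": 0, "claw": -1}]}}

```text
time_s: 9.57
tcp_pos: [0.564, 0.2137, 0.1624]
ee_rot: [-0.322, 0.947, -0.0, 0.001]
contact_force: [-1.5, 0.4, 6.6]
grip_width: 0.0137
grip_force: 40.0
```

```bash
python3 - <<'E'
from h import *
from plant import arm
togo(arm.get_obs(),(.5637,.2137,.1610),-17)
E
```

```text
t 9.57 tcp [0.564  0.2137 0.1624] psi -142.45 tilt 0.06 F [-1.5  0.4  6.6] Tz [ 0.01  0.42 -0.02] w 0.0137 gf 40.0 q6 -2.06
tool move cm [0.02 0.01 0.14] yaw 54.55
```

Request:
{"method": "carry_out", "body": {"plan": [{"translation": [0, 0, 0.1], "yaw": 0, "claw": -1}, {"translation": [0, 0, 0.03], "yaw": 0, "claw": -1}, {"translation": [0, 0, 0], "yaw": 3, "claw": -1}, {"translation": [0, 0, 0], "yaw": 3, "claw": -1}, {"translation": [0, 0, 0], "yaw": 3, "claw": -1}]}}

```text
time_s: 10.2
tcp_pos: [0.5642, 0.2138, 0.1613]
ee_rot: [-0.246, 0.969, -0.0, 0.001]
contact_force: [-0.8, 0.1, 6.8]
grip_width: 0.0132
grip_force: 40.0
```

```bash
python3 - <<'E'
from h import *
from plant import arm
togo(arm.get_obs(),(.5637,.2137,.1610),-17)
E
```

```text
t 10.2 tcp [0.5642 0.2138 0.1613] psi -151.54 tilt 0.12 F [-0.8  0.1  6.8] Tz [0.04 0.13 0.13] w 0.0132 gf 40.0 q6 -1.9
tool move cm [0.05 0.02 0.03] yaw 45.46
```

Request:
{"method": "carry_out", "body": {"plan": [{"translation": [0, 0, 0], "yaw": 4, "claw": -1}, {"translation": [0, 0, 0], "yaw": 4, "claw": -1}, {"translation": [0, 0, 0], "yaw": 4, "claw": -1}, {"translation": [0, 0, 0], "yaw": 4, "claw": -1}, {"translation": [0, 0, 0], "yaw": 0, "claw": -1}]}}

```text
time_s: 10.82
tcp_pos: [0.5644, 0.2137, 0.1614]
ee_rot: [-0.109, 0.994, -0.0, 0.001]
contact_force: [0.3, -0.3, 7.3]
grip_width: 0.0138
grip_force: 40.0
```

Request:
{"method": "carry_out", "body": {"plan": [{"translation": [0, 0, 0], "yaw": 4, "claw": -1}, {"translation": [0, 0, 0], "yaw": 4, "claw": -1}, {"translation": [0, 0, 0], "yaw": 4, "claw": -1}, {"translation": [0, 0, 0], "yaw": 4, "claw": -1}, {"translation": [0, 0, 0], "yaw": 0, "claw": -1}]}}

```text
time_s: 11.45
tcp_pos: [0.5644, 0.2137, 0.1614]
ee_rot: [0.031, 1.0, 0.0, 0.001]
contact_force: [-0.5, 0.1, 6.6]
grip_width: 0.014
grip_force: 40.0
```

Request:
{"method": "carry_out", "body": {"plan": [{"translation": [0, 0, 0], "yaw": 4, "claw": -1}, {"translation": [0, 0, 0], "yaw": 3, "claw": -1}, {"translation": [0, 0, 0], "yaw": 3, "claw": -1}, {"translation": [0, 0, 0], "yaw": 2, "claw": -1}, {"translation": [0, 0, 0], "yaw": 0, "claw": -1}]}}

```text
time_s: 12.08
tcp_pos: [0.5644, 0.2137, 0.1614]
ee_rot: [0.135, 0.991, 0.0, 0.001]
contact_force: [-0.5, 0.4, 6.8]
grip_width: 0.0138
grip_force: 40.0
```

```bash
python3 - <<'E'
from h import *
from plant import arm
o=arm.get_obs();togo(o,(.5637,.2137,.1610),-17)
c=arm.capture("wrist");cv2.imwrite("pics/w5.png",cv2.resize(c["frame"][120:360,180:440,::-1],None,fx=2.5,fy=2.5)[:600])
for n in("red","green"):print(n,[(a,ce) for a,ce,p in blobs(c,n,(220,120,420,300),15)])
E
```

```text
t 12.07 tcp [0.5644 0.2137 0.1614] psi 164.53 tilt 0.15 F [-0.5  0.4  6.8] Tz [-0.11  0.07  0.02] w 0.0138 gf 40.0 q6 -1.13
tool move cm [ 0.07 -0.02  0.04] yaw 1.53
red [(105, [247.58, 195.26]), (44, [255.23, 211.64]), (41, [313.02, 205.0]), (341, [313.24, 227.66]), (108, [261.44, 221.71]), (498, [313.38, 254.66])]
green [(109, [316.74, 162.64]), (85, [316.44, 182.95]), (114, [315.92, 196.21])]
```

View pics/w5.png

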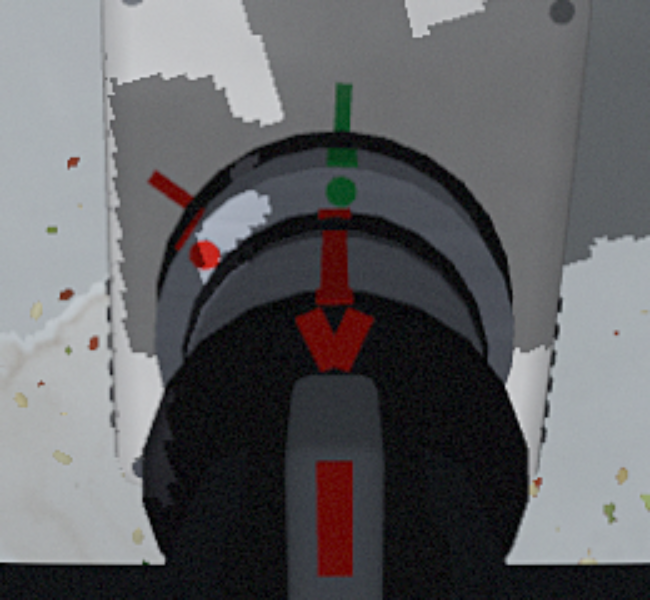

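The arrow (313,205) stands just short of the green dot (316,196), about 1.5° to go. I'll finish the turn, ease up most of the way and let go.

Request:
{"method": "carry_out", "body": {"plan": [{"translation": [0, 0, 0], "yaw": 1.7, "claw": -1}, {"translation": [0, 0, 0], "yaw": 0, "claw": -1}, {"translation": [0, 0, -0.2], "yaw": 0, "claw": -1}, {"translation": [0, 0, -0.2], "yaw": 0, "claw": -1}, {"translation": [0, 0, 0], "yaw": 0, "claw": -1}]}}

```text
time_s: 12.75
tcp_pos: [0.5644, 0.2137, 0.1653]
ee_rot: [0.149, 0.989, 0.0, 0.001]
contact_force: [-0.4, 0.3, 4.9]
grip_width: 0.0133
grip_force: 40.0
```

Request:
{"method": "carry_out", "body": {"plan": [{"translation": [0, 0, 0], "yaw": 0, "claw": -0.5}, {"translation": [0, 0, 0], "yaw": 0, "claw": -0.3}, {"translation": [0, 0, 0], "yaw": 0, "claw": 0}, {"translation": [0, 0, 0], "yaw": 0, "claw": 0}, {"translation": [0, 0, 0], "yaw": 0, "claw": 0}]}}

```text
time_s: 13.38
tcp_pos: [0.5637, 0.2137, 0.1644]
ee_rot: [0.149, 0.989, -0.0, -0.0]
contact_force: [0.3, 0.3, -0.5]
grip_width: 0.044
grip_force: 0.0
```

```bash
python3 - <<'E'
from h import *
from plant import arm
o=arm.get_obs();togo(o,(.5637,.2137,.1610),-17)
c=arm.capture("wrist")
for n in("red","green"):print(n,[(a,ce) for a,ce,p in blobs(c,n,(220,120,420,370),15)])
E
```

```text
t 13.38 tcp [0.5637 0.2137 0.1644] psi 162.85 tilt 0.01 F [ 0.3  0.3 -0.5] Tz [-0.05 -0.01  0.02] w 0.044 gf 0.0 q6 -1.1
tool move cm [-0.   -0.    0.34] yaw -0.15
red [(101, [247.69, 197.66]), (44, [255.27, 213.36]), (49, [314.08, 207.59]), (359, [313.89, 231.19]), (109, [261.42, 222.97]), (518, [313.85, 258.99]), (694, [314.11, 332.71])]
green [(109, [314.55, 163.39]), (83, [314.47, 183.04]), (114, [314.57, 196.57])]
```

Request:
{"method": "carry_out", "body": {"plan": [{"translation": [0, 0, -1], "yaw": 0, "claw": 0.3}, {"translation": [0, 0, -2], "yaw": 0, "claw": 0.3}, {"translation": [0, 0, -3], "yaw": 0, "claw": 0.3}, {"translation": [0, 0, -3], "yaw": 0, "claw": 0.3}, {"translation": [0, 0, -2], "yaw": 0, "claw": 0.3}]}}

```text
time_s: 14.05
tcp_pos: [0.5639, 0.2138, 0.2768]
ee_rot: [0.149, 0.989, 0.0, 0.001]
contact_force: [0.1, 1.2, -0.1]
grip_width: 0.0574
grip_force: 0.0
```

Request:
{"method": "carry_out", "body": {"plan": [{"translation": [4, 0, 0], "yaw": 0, "claw": 0.3}, {"translation": [5, 0, 0], "yaw": 0, "claw": 0.3}, {"translation": [5, 0, 0], "yaw": 0, "claw": 0.3}, {"translation": [4, 0, 0], "yaw": 0, "claw": 0.3}, {"translation": [0, 0, 0], "yaw": 0, "claw": 0.3}]}}

```text
time_s: 14.68
tcp_pos: [0.3902, 0.2675, 0.2757]
ee_rot: [0.148, 0.989, 0.0, 0.001]
contact_force: [-0.2, 0.1, 0.3]
grip_width: 0.0573
grip_force: 0.0
```

```bash
python3 - <<'E'
from h import *
from plant import arm
o=arm.get_obs();togo(o,(.5637,.2137,.1610),-17)
t=[]
for n in("wrist","top","scene"):
    c=arm.capture(n);t.append(c["frame"][:,:,::-1])
    if n!="wrist":print(n,[(a,ce,onz(c,ce,.193)[0].round(4)) for a,ce,p in blobs(c,"red",(160,200,275,320))],proj(c,[(.5637,.2137,.193),(.5637,.2137,.203)]))
cv2.imwrite("pics/f.png",np.hstack([cv2.resize(t[0],(400,300)),cv2.resize(t[1][190:290,180:313],(400,300)) ])) if 0 else cv2.imwrite("pics/f.png",np.vstack([np.hstack([cv2.resize(x,(400,300)) for x in(t[0],t[1][180:300,160:320])]),np.hstack([cv2.resize(x,(400,300)) for x in(t[2][210:360,130:330],t[1])])]))
E
```

```text
t 14.68 tcp [0.3902 0.2675 0.2757] psi 162.98 tilt 0.11 F [-0.2  0.1  0.3] Tz [0.01 0.01 0.04] w 0.0573 gf 0.0 q6 -0.92
tool move cm [-18.15  -0.08  11.5 ] yaw -0.02
top [(15, [224.47, 235.27], array([0.5509, 0.2174, 0.193 ])), (17, [224.65, 243.12], array([0.5333, 0.2161, 0.193 ])), (4, [243.5, 246.5], array([0.5269, 0.1736, 0.193 ])), (4, [248.75, 252.5], array([0.5138, 0.1614, 0.193 ]))] [[226.3673699  229.6415308 ]
 [225.48271528 229.12759907]]
scene [(11, [199.09, 249.36], array([0.5572, 0.2147, 0.193 ])), (5, [229.8, 288.8], array([0.4716, 0.1802, 0.193 ])), (7, [234.86, 296.14], array([0.4569, 0.1751, 0.193 ]))] [[199.06331397 245.98663806]
 [197.75858281 242.87711815]]
```

View pics/f.png

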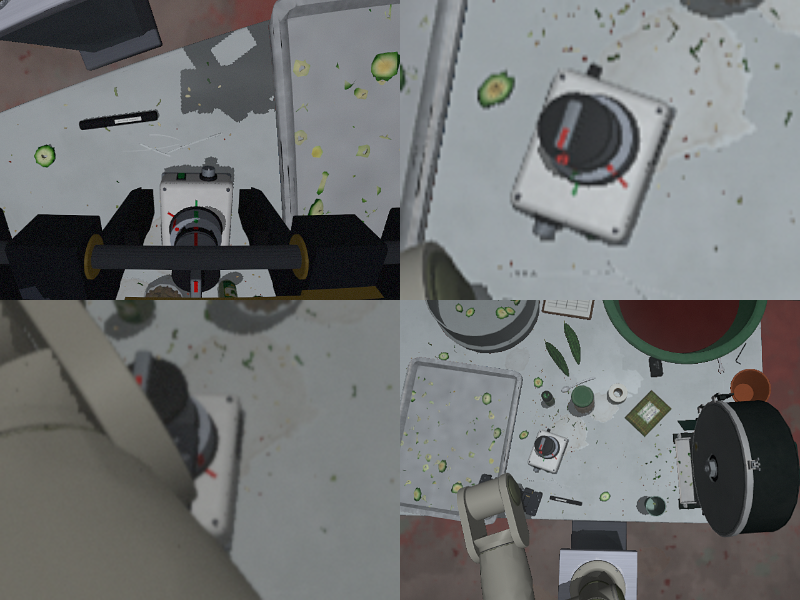

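The final pictures show the cup upright in the ring with the arrow at the green mark, the other things where they were, and the arm clear. Handing in.

```bash
python3 -c "
from plant import arm
print(arm.close_job())"
```

```text
the job is handed in; nothing more can be done
None
```

The grinding cup is in the mill's mount ring with its arrow at the green mark, upright and released; the measured wrist force stayed under 10 N throughout. I did not tug it to test the lock, the jars, beaker, label roll and pouch were never touched, and the job was handed in at about 15 s of the 64 s allowed.

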